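Sort the spice jars into the caddy

TASK

Gather the three glass spice jars (green, gold and dark caps) into the wooden spice caddy, each standing upright on the floor of the bay whose colour tag matches its cap. Lower them in gently, do not drop them. Leave the look-alikes (the wide green-lidded storage jar, the slim grey-capped glass tube and the yellow carton) standing where they are.

Things in the scene. Friction and masses are not known exactly. Their poses are not given: they have to be found in the camera images.
- caddy: Open wooden caddy, fixed; three bays in a row along its y, each 64 (x) by 70 mm (y) inside, centres at y = -76, 0, 76 mm, x = 0. Origin: centre of the bays, at the counter top; z up. Walls 6 mm thick, 45 mm high; bay floors at 6 mm. On its -x side (robot side) a ledge 26 mm deep, 40 mm high carries the colour tags. In all 102 mm (x -64 to +38) by 234 mm.
- tag_green: Dark green colour tag, 20 x 50 x 5 mm, fixed flat on the caddy's ledge in front of one bay (bays change between starts). Origin: centre of its underside, 40 mm above the counter; axes parallel to the caddy's. The centre of its bay lies 50 mm along the tag's +x, the bay's floor 34 mm below the tag's origin.
- tag_gold: Golden yellow colour tag, 20 x 50 x 5 mm, fixed flat on the caddy's ledge in front of one bay (bays change between starts). Origin: centre of its underside, 40 mm above the counter; axes parallel to the caddy's. The centre of its bay lies 50 mm along the tag's +x, the bay's floor 34 mm below the tag's origin.
- tag_dark: Nearly black colour tag, 20 x 50 x 5 mm, fixed flat on the caddy's ledge in front of one bay (bays change between starts). Origin: centre of its underside, 40 mm above the counter; axes parallel to the caddy's. The centre of its bay lies 50 mm along the tag's +x, the bay's floor 34 mm below the tag's origin.
- jar_green: Round glass spice jar with a green cap (pale disc on its top) and a mostly white label; 41 mm across, 97 mm tall, about 0.11 kg, upright on the counter. Origin: centre of its underside, z up. Straight-sided enough to be pinched from above at any height and from any side; the cap is fixed and makes up the top 20 mm.
- jar_gold: Round glass spice jar with a mustard-gold cap (dark motif on its top) and a dark label; 45 mm across, 102 mm tall, about 0.11 kg, upright on the counter. Origin: centre of its underside, z up. Straight-sided enough to be pinched from above at any height and from any side; the cap is fixed and makes up the top 20 mm.
- jar_dark: Round glass spice jar with a dark brown, nearly black cap (small green motif on its top) and a green label; 44 mm across, 101 mm tall, about 0.11 kg, upright on the counter. Origin: centre of its underside, z up. Straight-sided enough to be pinched from above at any height and from any side; the cap is fixed and makes up the top 20 mm.
- storage_jar: Look-alike to leave alone: wide empty clear glass storage jar with a green lid, 72 mm across, 87 mm tall, loose. Origin: centre of its underside.
- glass_tube: Look-alike to leave alone: slim clear glass tube with a grey cap, 25 mm across, 79 mm tall, loose. Origin: centre of its underside.
- yellow_carton: Look-alike to leave alone: small bright yellow carton, 31 x 36 mm, 74 mm tall, loose. Origin: centre of its underside.
Not all that is in view belongs to the job. Leave any red or turquoise look-alike of the jar_green alone.

How it is judged:
By the outcome, as a careful person would: the job done as asked, in the order asked, and still so for the second after the job is handed in, with the robot touching nothing.
It also fails if it takes over 83 s, if anything falls off the work surface, if the arm or the gripper's body presses on something with over 40 N, if the wrist force passes 120 N, or if a joint passes its speed limit or range.

ROBOT

A 6-joint arm with a two-finger parallel gripper is mounted at the origin on a cart in front of the work surface, level with it; the furniture and walls round the work are solid. World frame = base frame: x ahead of the robot, y to its left, z up, the work surface at z = 0. Lengths are in m, angles in rad, forces in N, time in s.
With the tool pointing down it reaches from about 0.375 to 0.925 m from the base axis. Payload 5.7 kg.
Tool frame: the origin (TCP) lies between the finger pads; the fingertips stand 11 mm ahead of it and the grasp point (between the pads) lies 8 mm behind it; z points along the fingers, y is the line along which they close (so a half turn about z gives the same grasp; the last joint's range is limited). The gripper opens to 88 mm and grips with 3 to 60 N. Pads are 20 mm wide; open, the fingers measure 115 mm over their backs; the gripper's body (75 mm by 178 mm) begins 61 mm behind the grasp point.
Start: joints at [-1.286, 0.359, 1.51, -0, 1.272, -0.115], TCP at [0.234, -0.553, 0.234] pointing down, gripper open.
Joint ranges: [-2.97, 2.97], [-1.01, 2.36], [0.21, 2.38], [-0.96, 4.11], [0.2, 2.71], [-2.98, 2.98]. Speed limits (rad/s): [2.39, 2.39, 3.14, 3.14, 3.14, 3.14].

INTERFACE

Orientations are given as a rotation vector (axis times angle).
In Python, from cell import monitor, viewer, bot gives the robot as it stands.
- The arm moves only by the tool move_arm, never from a script. Its argument "moves" is a list of rows, each a list of 3 entries, a list of its own where there are three numbers: the shift along the tool's x, y, z as a fraction of full scale, then the turn, a rotation vector about the tool's x, y, z as a fraction of full scale, then the opening, from 0 (shut) to 1 (fully open). A call has exactly 5 rows; each row shifts and turns the commanded pose from where the row before left it, along the tool's axes as they then stand; what a row does not reach is not made up. Full scale, the value 1, is 0.03 m for a shift and 0.1 rad for a turn. A row lasts 1/12 s, in which the tool goes at most 41.7 mm and 7.16 degrees, less where a joint would pass 70% of its speed; a pose out of reach is approached as far as the arm can. A call with a number of a shift or a turn outside -1 to 1 is refused whole. A call with a gripper value outside its range is refused whole. The fingers move at their own pace and stop on an object; "grip_force" is the grip in N (left out, the last holds). Time passes only in rows, so rows that do not move let the fingers close, or fill a call up. It gives the time, the measured TCP pose, the force, the opening and the grip force at its end, in the units of the state.
- monitor.get_obs(): the state, without advancing time (a new reading comes with each control period).
- viewer.snapshot(name): name is "scene" or "top" or "wrist"; returns the picture (480x640x3 uint8, red, green, blue); there is no depth.
- viewer.get_calibration(name): a dict with "camera_matrix" (3x3 intrinsics, pixels), "rvec" (rotation vector, rad) and "tvec" (3), from world to camera coordinates, as OpenCV has them. Camera axes: x right, y down, z forward; pixel columns grow to the right and rows downward; lengths in m; the calibration is good to about 2 mm. A picture is of the moment at which its call begins: read the wrist's pose just before it. get_calibration takes no time and is no camera call; for the wrist camera it gives the pose at the moment of the call.
- bot.finish_job(): hands the job in; it is judged then, once.
The state is a dict: "clock": time; "q": joint angles; "joint_vel": joint speeds; "joint_torque": joint torques, N m; "position": TCP position; "ee_rot": TCP orientation; "contact_force": force on the tool from outside, world axes, zero at the start; "moment": the same for the moment, N m; "opening": finger opening in m; "grasp_force": force on a finger pad.
Only numpy, scipy, OpenCV 4.12 (cv2) and the standard library are available. Lean on these libraries where they do the work, as an engineer would, in place of code of your own. Each camera call takes 0.05 s, during which the arm holds its last target. There are 200 camera calls.

## Working session

There is one attempt and no reset: what is moved stays moved. The work goes in short steps, Python scripts to look and compute and a tool call to move; the robot and the scene stay as the last step left them, time stands still between calls to the robot, and variables do not carry over. Pictures are saved under pics/ and viewed, at most 14 in all, crops included, and the job is handed in when it is done.

Besides the shell and the picture viewer there is one more tool, called after ">>>" as name([rows], argument=value, ...), one row to a line, values as JSON. move_arm: Moves the arm, as the interface text tells. Shift numbers are shares of 0.03 m and turn numbers shares of 0.1 rad, none past 1 either way. Its arguments: {"type":"object","properties":{"moves":{"type":"array"},"grip_force":{"type":"number"}},"required":["moves"]}

```bash
mkdir -p pics
cat > h.py <<'E'
import numpy as np, cv2
from cell import monitor, viewer, bot
from scipy.spatial.transform import Rotation as R
def snap(n,f):
    c=viewer.get_calibration(n); im=viewer.snapshot(n)
    cv2.imwrite('pics/'+f+'.png',im[:,:,::-1]); np.savez('pics/'+f+'.npz',im=im,K=c['camera_matrix'],r=np.array(c['rvec'],float),t=np.array(c['tvec'],float).ravel())
    return im
def ray(f,u,v,z):
    d=np.load('pics/'+f+'.npz'); M=cv2.Rodrigues(d['r'])[0]; o=-M.T@d['t']
    w=M.T@np.linalg.inv(d['K'])@[u,v,1]; return o+w*(z-o[2])/w[2]
def proj(f,p):
    d=np.load('pics/'+f+'.npz'); return cv2.projectPoints(np.array([p],float),d['r'],d['t'],d['K'],None)[0].ravel()
E
python3 - <<'E'
from h import *
snap('scene','s0'); snap('top','t0')
o=monitor.get_obs(); print({k:np.round(v,3) for k,v in o.items()})
print(R.from_rotvec(o['ee_rot']).as_matrix().round(3))
for f in('s0','t0'):
  d=np.load(f'pics/{f}.npz');print((-cv2.Rodrigues(d['r'])[0].T@d['t']).round(3))
E
```

```text
{'clock': np.float64(0.1), 'q': array([-1.286,  0.359,  1.511, -0.   ,  1.273, -0.115]), 'joint_vel': array([-0.001, -0.   , -0.003, -0.001,  0.001,  0.002]), 'joint_torque': array([ 1.0000e-03, -5.1636e+01, -2.7141e+01,  6.8000e-02,  2.8000e-02,
       -0.0000e+00]), 'position': array([ 0.233, -0.552,  0.233]), 'ee_rot': array([-3.077, -0.624,  0.   ]), 'contact_force': array([-1.389, -0.962,  0.744]), 'moment': array([-0.038, -0.036,  0.041]), 'grasp_force': np.float64(0.0), 'opening': np.float64(0.088)}
[[ 0.921  0.389 -0.   ]
 [ 0.389 -0.921  0.002]
 [ 0.    -0.002 -1.   ]]
[-0.495 -0.569  0.595]
[ 0.45  -0.075  1.08 ]
```

View pics/t0.png

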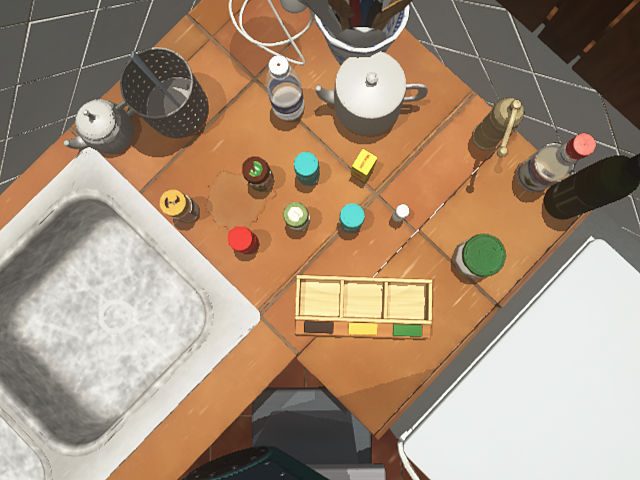

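View pics/s0.png

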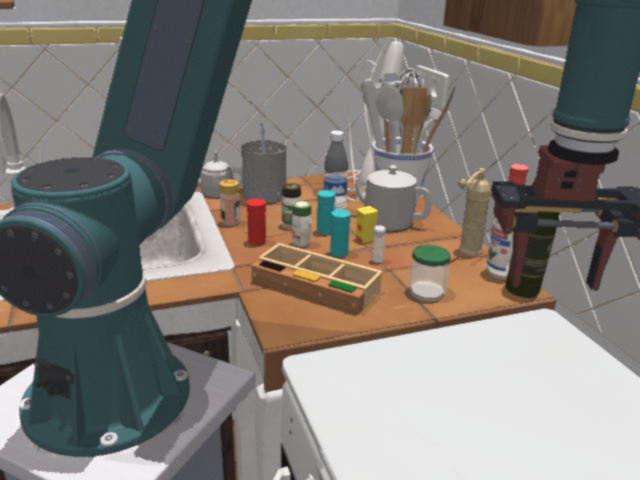

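The top view shows:
- **Green cap:** candidates are (296,215), a small jar with a pale disc; the storage lid at (483,255), too wide; and turquoise or red jars at (306,166), (351,217) and (241,239), the wrong colours. (296,215) fits.
- **Gold cap:** (174,203) has the dark motif. The carton at (363,165) is square and plain.
- **Dark cap:** (257,170) has the green motif.
- **Tags:** dark (318,327), gold (362,328), green (407,330).

I'll confirm these in an enlarged crop.

Run:
```python
from h import *
im=np.load('pics/t0.npz')['im']
c=cv2.resize(im[145:345,150:440],None,fx=2.7,fy=2.7,interpolation=cv2.INTER_CUBIC)[:,:,::-1].copy()
cv2.imwrite('pics/crop1.png',c)
for n,u,v,z in[('green',296,214,.097),('gold',174,203,.102),('dark',257,168,.101)]: print(n,ray('t0',u,v,z).round(4))
h=cv2.cvtColor(im,cv2.COLOR_RGB2HSV)
roi=np.zeros(h.shape[:2],np.uint8);roi[318:340,295:435]=1
ms={'tg':(h[...,0]>45)&(h[...,0]<90)&(h[...,1]>120),'ty':(h[...,0]>20)&(h[...,0]<32)&(h[...,1]>150)&(h[...,2]>180),'td':(h[...,2]<75)}
for n,m in ms.items():
  k,l,s,c=cv2.connectedComponentsWithStats((m&(roi>0)).astype(np.uint8)); i=1+s[1:,4].argmax(); print(n,s[i],c[i],ray('t0',*c[i],.045).round(4))
```

```text
green [ 0.5846 -0.0153  0.097 ]
gold [0.6054 0.1858 0.102 ]
dark [0.6621 0.0486 0.101 ]
tg [393 325  29  12 312] [407.29807692 330.11538462] [ 0.3889 -0.2003  0.045 ]
ty [369 323   9  12  25] [374.44 327.72] [ 0.3938 -0.1444  0.045 ]
td [312 332  15   1  15] [319. 332.] [ 0.3879 -0.0496  0.045 ]
```

View pics/crop1.png

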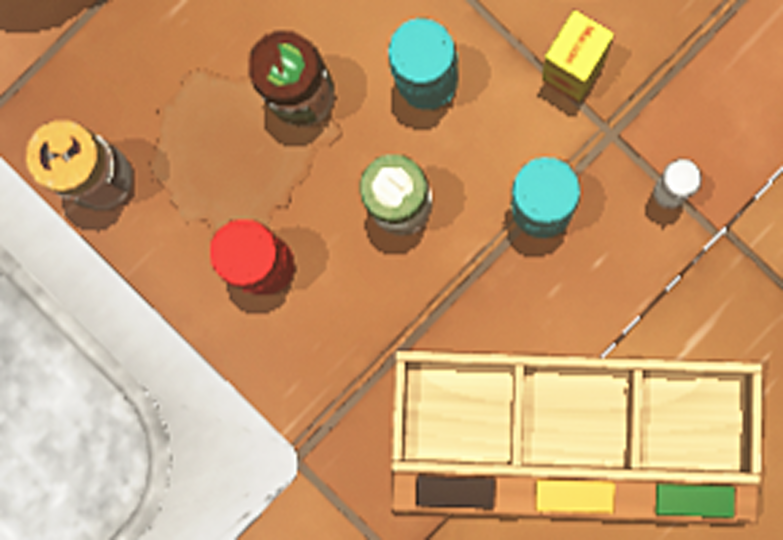

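The crop confirms the three jars, with disc centres at green (295.9,214.6), gold (173,202.8) and dark (256,169.4). It also confirms the tags at dark (318.5,327.2), gold (363,328.7) and green (407.8,329.8). Next I'll cross-check the two views and work out the targets.

Run:
```python
from h import *
P={'green':(295.9,214.6,.097),'gold':(173,202.8,.102),'dark':(256,169.4,.101)}
for n,(u,v,z) in P.items():
  p=ray('t0',u,v,z); print(n,p.round(4),'in scene',proj('s0',p).round(1))
im=np.load('pics/s0.npz')['im']
cv2.imwrite('pics/crop2.png',cv2.resize(im[165:305,210:400],None,fx=4,fy=4)[:,:,::-1])
f=lambda a,b:(150+a/2.7,145+b/2.7)
T={n:ray('t0',*f(*c),.045) for n,c in dict(dark=(455,492),gold=(575,496.5),green=(696,499.5)).items()}
d=T['dark']-T['green']; yaw=np.arctan2(-d[0],d[1]); print('pitch',np.linalg.norm(d)/2,'yaw',yaw)
for n,t in T.items(): print(n,'bay',(t[:2]+.05*np.array([np.cos(yaw),np.sin(yaw)])).round(4))
# bay outlines at rim: outer rim corners
c=[ray('t0',*f(*c),.045)[:2].round(4) for c in[(398,352),(763,364),(395,514),(758,520)]];print(c)
print('yaw rim',np.arctan2(-(c[0]-c[1])[0],(c[0]-c[1])[1]),'len',np.linalg.norm(c[0]-c[1]),'centre x+38:',((c[0]+c[1])/2))
```

```text
green [ 0.5837 -0.0151  0.097 ] in scene [302.4 204.5]
gold [0.6057 0.1874 0.102 ] in scene [229.5 183.1]
dark [0.6598 0.0503 0.101 ] in scene [292.6 186.7]
pitch 0.07623342737005712 yaw -0.04492885717400871
dark bay [ 0.4459 -0.0511]
gold bay [ 0.442 -0.127]
green bay [ 0.4391 -0.2034]
[array([ 0.485 , -0.0136]), array([ 0.4739, -0.2462]), array([ 0.3827, -0.0107]), array([ 0.3758, -0.2399])]
yaw rim -0.04768523371762754 len 0.23286470320767808 centre x+38: [ 0.47945 -0.1299 ]
```

View pics/crop2.png

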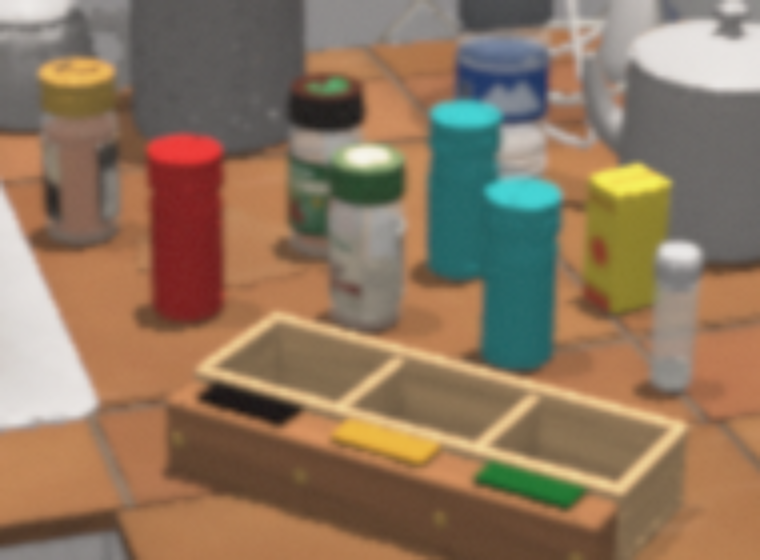

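The scene crop agrees: cap centres at full-image (302,204.5) green, (229,183) gold and (291.5,186.5) dark match the projections within 1 px. Bay pitch is 76.2 mm and caddy length 233 mm, as specified, and the yaw is −0.046. I'll move above the green jar, turned to the caddy's yaw.

>>> move_arm([
  [[0, 0, 0], [0, 0, 0.892], 0.74],
  [[0, 0, 0], [0, 0, 0.892], 0.74],
  [[0, 0, 0], [0, 0, 0.892], 0.74],
  [[0, 0, 0], [0, 0, 0.892], 0.74],
  [[0, 0, 0], [0, 0, 0.892], 0.74],
], grip_force=15)

```text
clock: 0.52
position: [0.2334, -0.5523, 0.2331]
ee_rot: [-3.139, 0.079, 0.001]
contact_force: [-0.2, -0.0, -0.0]
opening: 0.065
grasp_force: 0.0
```

>>> move_arm([
  [[0.54, -0.92, 0], [0, 0, 0], 0.74],
  [[0.54, -0.92, 0], [0, 0, 0], 0.74],
  [[0.54, -0.92, 0], [0, 0, 0], 0.74],
  [[0.54, -0.92, 0], [0, 0, 0], 0.74],
  [[0.54, -0.92, 0], [0, 0, 0], 0.74],
])

```text
clock: 0.93
position: [0.3211, -0.417, 0.2333]
ee_rot: [-3.14, 0.073, 0.001]
contact_force: [0.9, -0.7, -0.8]
opening: 0.0648
grasp_force: 0.0
```

>>> move_arm([
  [[0.54, -0.92, 0], [0, 0, 0], 0.74],
  [[0.54, -0.92, 0], [0, 0, 0], 0.74],
  [[0.54, -0.92, 0], [0, 0, 0], 0.74],
  [[0.54, -0.92, 0], [0, 0, 0], 0.74],
  [[0.54, -0.92, 0], [0, 0, 0], 0.74],
])

```text
clock: 1.35
position: [0.4085, -0.2828, 0.2334]
ee_rot: [-3.14, 0.073, 0.001]
contact_force: [0.0, -0.2, -0.9]
opening: 0.0649
grasp_force: 0.0
```

>>> move_arm([
  [[0.54, -0.92, 0], [0, 0, 0], 0.74],
  [[0.54, -0.92, 0], [0, 0, 0], 0.74],
  [[0.54, -0.92, 0], [0, 0, 0], 0.74],
  [[0.54, -0.92, 0], [0, 0, 0], 0.74],
  [[0.54, -0.92, 0], [0, 0, 0], 0.74],
])

```text
clock: 1.77
position: [0.4957, -0.1487, 0.2334]
ee_rot: [-3.14, 0.072, 0.001]
contact_force: [0.2, -0.2, 1.0]
opening: 0.0651
grasp_force: 0.0
```

>>> move_arm([
  [[0.54, -0.92, 0], [0, 0, 0], 0.74],
  [[0.54, -0.92, 0], [0, 0, 0], 0.74],
  [[0.54, -0.92, 0], [0, 0, 0], 0.74],
  [[0.54, -0.92, 0], [0, 0, 0], 0.74],
  [[0.54, -0.92, 0], [0, 0, 0], 0.74],
])

```text
clock: 2.18
position: [0.583, -0.0146, 0.2333]
ee_rot: [-3.141, 0.072, 0.001]
contact_force: [1.2, -0.0, 0.2]
opening: 0.0644
grasp_force: 0.0
```

>>> move_arm([
  [[0, 0, 0.8], [0, 0, 0], 0.74],
  [[0, 0, 0.8], [0, 0, 0], 0.74],
  [[0, 0, 0.8], [0, 0, 0], 0.74],
  [[0, 0, 0.8], [0, 0, 0], 0.74],
  [[0, 0, 0.8], [0, 0, 0], 0.74],
])

```text
clock: 2.6
position: [0.5823, -0.0159, 0.1123]
ee_rot: [-3.141, 0.072, 0.001]
contact_force: [-0.0, -0.3, 0.7]
opening: 0.0648
grasp_force: 0.0
```

>>> move_arm([
  [[0, 0, 0.34], [0, 0, 0], 0.74],
  [[0, 0, 0.34], [0, 0, 0], 0.74],
  [[0, 0, 0.34], [0, 0, 0], 0.74],
  [[0, 0, 0.34], [0, 0, 0], 0.74],
  [[0, 0, 0.34], [0, 0, 0], 0.74],
])

```text
clock: 3.02
position: [0.5835, -0.0164, 0.0626]
ee_rot: [3.141, -0.073, 0.003]
contact_force: [0.2, 0.0, -0.6]
opening: 0.065
grasp_force: 0.0
```

>>> move_arm([
  [[0, 0, 0], [0, 0, 0], 0.74],
  [[0, 0, 0], [0, 0, 0], 0.4],
  [[0, 0, 0], [0, 0, 0], 0.4],
  [[0, 0, 0], [0, 0, 0], 0.4],
  [[0, 0, 0], [0, 0, 0], 0.4],
])

```text
clock: 3.43
position: [0.5832, -0.0161, 0.0634]
ee_rot: [-3.141, 0.073, -0.002]
contact_force: [0.8, 1.1, -1.4]
opening: 0.0418
grasp_force: 4.6
```

>>> move_arm([
  [[0, 0, 0], [0, 0, 0], 0.3],
  [[0, 0, 0], [0, 0, 0], 0.3],
  [[0, 0, 0], [0, 0, 0], 0.3],
  [[0, 0, -0.1], [0, 0, 0], 0.3],
  [[0, 0, -0.2], [0, 0, 0], 0.3],
])

```text
clock: 3.85
position: [0.5817, -0.0162, 0.0711]
ee_rot: [-3.141, 0.072, 0.004]
contact_force: [-0.0, -0.5, -1.6]
opening: 0.0412
grasp_force: 15.0
```

>>> move_arm([
  [[0, 0, -0.8], [0, 0, 0], 0.3],
  [[0, 0, -0.8], [0, 0, 0], 0.3],
  [[0, 0, -0.8], [0, 0, 0], 0.3],
  [[0, 0, -0.8], [0, 0, 0], 0.3],
  [[0, 0, -0.8], [0, 0, 0], 0.3],
])

```text
clock: 4.27
position: [0.582, -0.0163, 0.1929]
ee_rot: [3.141, -0.073, -0.001]
contact_force: [0.3, -0.2, -1.1]
opening: 0.0412
grasp_force: 15.0
```

>>> move_arm([
  [[-0.453, 0.646, 0], [0, 0, 0], 0.3],
  [[-0.453, 0.646, 0], [0, 0, 0], 0.3],
  [[-0.453, 0.646, 0], [0, 0, 0], 0.3],
  [[-0.453, 0.646, 0], [0, 0, 0], 0.3],
  [[-0.453, 0.646, 0], [0, 0, 0], 0.3],
])

```text
clock: 4.68
position: [0.5091, -0.1105, 0.1918]
ee_rot: [3.141, -0.072, -0.001]
contact_force: [-0.8, -0.8, -1.6]
opening: 0.0408
grasp_force: 15.0
```

>>> move_arm([
  [[-0.453, 0.646, 0], [0, 0, 0], 0.3],
  [[-0.453, 0.646, 0], [0, 0, 0], 0.3],
  [[-0.453, 0.646, 0], [0, 0, 0], 0.3],
  [[-0.453, 0.646, 0], [0, 0, 0], 0.3],
  [[-0.453, 0.646, 0], [0, 0, 0], 0.3],
])

```text
clock: 5.1
position: [0.4367, -0.2042, 0.1918]
ee_rot: [-3.141, 0.072, 0.001]
contact_force: [0.3, -0.7, -1.7]
opening: 0.0408
grasp_force: 15.0
```

>>> move_arm([
  [[0, 0, 0.4], [0, 0, 0], 0.3],
  [[0, 0, 0.4], [0, 0, 0], 0.3],
  [[0, 0, 0.2], [0, 0, 0], 0.3],
  [[0, 0, 0], [0, 0, 0], 0.3],
  [[0, 0, 0], [0, 0, 0], 0.3],
])

```text
clock: 5.52
position: [0.4377, -0.2032, 0.1616]
ee_rot: [-3.14, 0.072, 0.001]
contact_force: [0.1, 0.0, -1.6]
opening: 0.0406
grasp_force: 15.0
```

Run:
```python
from h import *
im=snap('scene','s1'); o=monitor.get_obs(); print(o['position'].round(4),o['opening'],o['grasp_force'])
cv2.imwrite('pics/crop3.png',cv2.resize(im[165:305,210:400],None,fx=4,fy=4)[:,:,::-1])
```

```text
[ 0.4381 -0.2034  0.1619] 0.04100961910724632 14.977548066526651
```

View pics/crop3.png

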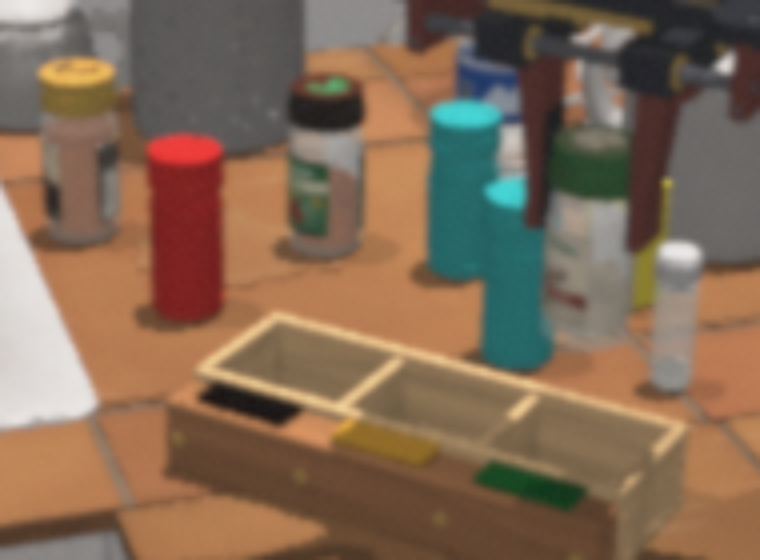

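The jar hangs upright between the fingers (cap at crop (592,160)) over the green bay, clear of its neighbours. Lowering it now.

>>> move_arm([
  [[0, 0, 0.58], [0, 0, 0], 0.3],
  [[0, 0, 0.58], [0, 0, 0], 0.3],
  [[0, 0, 0.58], [0, 0, 0], 0.3],
  [[0, 0, 0.58], [0, 0, 0], 0.3],
  [[0, 0, 0.5], [0, 0, 0], 0.3],
])

```text
clock: 5.98
position: [0.4386, -0.2035, 0.0768]
ee_rot: [3.14, -0.071, 0.001]
contact_force: [-0.2, 0.0, -1.2]
opening: 0.0408
grasp_force: 15.0
```

>>> move_arm([
  [[0, 0, 0.06], [0, 0, 0], 0.3],
  [[0, 0, 0.06], [0, 0, 0], 0.3],
  [[0, 0, 0.04], [0, 0, 0], 0.3],
  [[0, 0, 0.04], [0, 0, 0], 0.3],
  [[0, 0, 0], [0, 0, 0], 0.3],
])

```text
clock: 6.4
position: [0.4386, -0.2038, 0.0718]
ee_rot: [3.14, -0.072, 0.002]
contact_force: [-0.2, -0.1, -1.0]
opening: 0.0409
grasp_force: 15.0
```

>>> move_arm([
  [[0, 0, 0.03], [0, 0, 0], 0.3],
  [[0, 0, 0.03], [0, 0, 0], 0.3],
  [[0, 0, 0.02], [0, 0, 0], 0.3],
  [[0, 0, 0], [0, 0, 0], 0.3],
  [[0, 0, 0], [0, 0, 0], 0.3],
])

```text
clock: 6.82
position: [0.4383, -0.2036, 0.0692]
ee_rot: [3.141, -0.073, 0.001]
contact_force: [-0.0, 1.2, 4.5]
opening: 0.041
grasp_force: 15.0
```

>>> move_arm([
  [[0, 0, 0.02], [0, 0, 0], 0.3],
  [[0, 0, 0.02], [0, 0, 0], 0.3],
  [[0, 0, 0], [0, 0, 0], 0.3],
  [[0, 0, 0], [0, 0, 0], 0.3],
  [[0, 0, 0], [0, 0, 0], 0.3],
])

```text
clock: 7.23
position: [0.4386, -0.2033, 0.0688]
ee_rot: [-3.141, 0.073, -0.002]
contact_force: [-0.6, 5.5, 16.2]
opening: 0.0411
grasp_force: 15.0
```

>>> move_arm([
  [[0, 0, -0.02], [0, 0, 0], 0.3],
  [[0, 0, 0], [0, 0, 0], 0.5],
  [[0, 0, 0], [0, 0, 0], 0.6],
  [[0, 0, 0], [0, 0, 0], 0.62],
  [[0, 0, 0], [0, 0, 0], 0.62],
])

```text
clock: 7.65
position: [0.4379, -0.2036, 0.0679]
ee_rot: [-3.141, 0.073, 0.0]
contact_force: [-0.4, -0.2, 0.2]
opening: 0.0542
grasp_force: 0.0
```

>>> move_arm([
  [[0, 0, -0.4], [0, 0, 0], 0.62],
  [[0, 0, -1], [0, 0, 0], 0.62],
  [[0, 0, -1], [0, 0, 0], 0.62],
  [[0, 0, -1], [0, 0, 0], 0.62],
  [[0, 0, -1], [0, 0, 0], 0.62],
])

```text
clock: 8.07
position: [0.4375, -0.2034, 0.2012]
ee_rot: [-3.14, 0.073, 0.001]
contact_force: [0.4, -0.4, 0.7]
opening: 0.0543
grasp_force: 0.0
```

>>> move_arm([
  [[0.331, -0.885, 0], [0, 0, 0], 0.74],
  [[0.331, -0.885, 0], [0, 0, 0], 0.74],
  [[0.331, -0.885, 0], [0, 0, 0], 0.74],
  [[0.331, -0.885, 0], [0, 0, 0], 0.74],
  [[0.331, -0.885, 0], [0, 0, 0], 0.74],
])

```text
clock: 8.48
position: [0.4939, -0.0721, 0.2]
ee_rot: [-3.141, 0.073, 0.0]
contact_force: [0.7, -0.4, -0.7]
opening: 0.0652
grasp_force: 0.0
```

>>> move_arm([
  [[0.331, -0.885, 0], [0, 0, 0], 0.74],
  [[0.331, -0.885, 0], [0, 0, 0], 0.74],
  [[0.331, -0.885, 0], [0, 0, 0], 0.74],
  [[0.331, -0.885, 0], [0, 0, 0], 0.74],
  [[0.331, -0.885, 0], [0, 0, 0], 0.74],
])

```text
clock: 8.9
position: [0.5496, 0.0584, 0.1998]
ee_rot: [3.141, -0.073, -0.001]
contact_force: [-0.1, -0.4, -0.2]
opening: 0.065
grasp_force: 0.0
```

>>> move_arm([
  [[0.331, -0.885, 0], [0, 0, 0], 0.74],
  [[0.331, -0.885, 0], [0, 0, 0], 0.74],
  [[0.331, -0.885, 0], [0, 0, 0], 0.74],
  [[0.331, -0.885, 0], [0, 0, 0], 0.74],
  [[0.331, -0.885, 0], [0, 0, 0], 0.74],
])

```text
clock: 9.32
position: [0.6054, 0.1887, 0.1996]
ee_rot: [3.141, -0.073, -0.001]
contact_force: [0.0, 0.5, -0.1]
opening: 0.0652
grasp_force: 0.0
```

Run:
```python
from h import *
im=snap('top','t1'); o=monitor.get_obs(); print(o['position'].round(4),o['ee_rot'].round(4),o['opening'])
cv2.imwrite('pics/crop4.png',cv2.resize(im[145:345,150:440],None,fx=2.7,fy=2.7)[:,:,::-1])
```

```text
[0.6077 0.1934 0.1998] [-3.1372  0.0702 -0.0035] 0.06524043264210547
```

View pics/crop4.png

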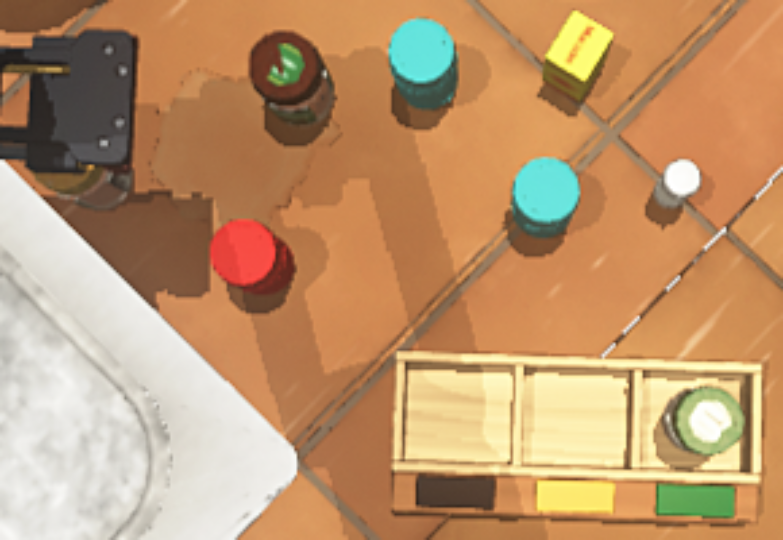

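The green jar stands upright in its bay (cap at crop (710,420)), and nothing else has moved. Next is the gold jar.

>>> move_arm([
  [[0, 0, 0.3], [0, 0, 0], 0.74],
  [[0, 0, 0.5], [0, 0, 0], 0.74],
  [[0, 0, 0.5], [0, 0, 0], 0.74],
  [[0, 0, 0.2], [0, 0, 0], 0.74],
  [[0, 0, 0], [0, 0, 0], 0.74],
])

```text
clock: 9.78
position: [0.603, 0.1861, 0.1526]
ee_rot: [3.139, -0.074, -0.008]
contact_force: [-0.7, 0.7, 0.3]
opening: 0.0651
grasp_force: 0.0
```

>>> move_arm([
  [[0.05, 0, 0.3], [0, 0, 0], 0.74],
  [[0, 0, 0.7], [0, 0, 0], 0.74],
  [[0, 0, 0.8], [0, 0, 0], 0.74],
  [[0, 0, 0.7], [0, 0, 0], 0.74],
  [[0, 0, 0.38], [0, 0, 0], 0.74],
])

```text
clock: 10.2
position: [0.6058, 0.1867, 0.0667]
ee_rot: [3.14, -0.073, -0.003]
contact_force: [-0.1, 0.2, 0.2]
opening: 0.0652
grasp_force: 0.0
```

>>> move_arm([
  [[0, 0, 0], [0, 0, 0], 0.74],
  [[0, 0, 0], [0, 0, 0], 0.74],
  [[0, 0, 0], [0, 0, 0], 0.4],
  [[0, 0, 0], [0, 0, 0], 0.4],
  [[0, 0, 0], [0, 0, 0], 0.4],
])

```text
clock: 10.62
position: [0.6077, 0.1876, 0.0701]
ee_rot: [-3.14, 0.073, -0.004]
contact_force: [0.1, 0.4, 0.2]
opening: 0.0486
grasp_force: 0.1
```

>>> move_arm([
  [[0, 0, 0], [0, 0, 0], 0.35],
  [[0, 0, 0], [0, 0, 0], 0.35],
  [[0, 0, 0], [0, 0, 0], 0.35],
  [[0, 0, 0], [0, 0, 0], 0.35],
  [[0, 0, 0], [0, 0, 0], 0.35],
])

```text
clock: 11.03
position: [0.6076, 0.1879, 0.0696]
ee_rot: [-3.14, 0.073, -0.003]
contact_force: [0.0, 1.8, 5.9]
opening: 0.043
grasp_force: 15.0
```

>>> move_arm([
  [[0, 0, -0.3], [0, 0, 0], 0.35],
  [[0, 0, -1], [0, 0, 0], 0.35],
  [[0, 0, -1], [0, 0, 0], 0.35],
  [[0, 0, -1], [0, 0, 0], 0.35],
  [[0, 0, -1], [0, 0, 0], 0.35],
])

```text
clock: 11.45
position: [0.6057, 0.1869, 0.1988]
ee_rot: [3.14, -0.072, -0.003]
contact_force: [-0.0, -0.2, -0.5]
opening: 0.0439
grasp_force: 15.0
```

>>> move_arm([
  [[-0.2, 0.4, 0], [0, 0, 0], 0.35],
  [[-0.336, 0.717, 0], [0, 0, 0], 0.35],
  [[-0.336, 0.717, 0], [0, 0, 0], 0.35],
  [[-0.336, 0.717, 0], [0, 0, 0], 0.35],
  [[-0.336, 0.717, 0], [0, 0, 0], 0.35],
])

```text
clock: 11.87
position: [0.554, 0.0903, 0.1971]
ee_rot: [3.14, -0.072, -0.003]
contact_force: [-0.1, 0.1, -0.8]
opening: 0.0434
grasp_force: 15.0
```

>>> move_arm([
  [[-0.336, 0.717, 0], [0, 0, 0], 0.35],
  [[-0.336, 0.717, 0], [0, 0, 0], 0.35],
  [[-0.336, 0.717, 0], [0, 0, 0], 0.35],
  [[-0.336, 0.717, 0], [0, 0, 0], 0.35],
  [[-0.336, 0.717, 0], [0, 0, 0], 0.35],
])

```text
clock: 12.28
position: [0.4986, -0.0147, 0.1971]
ee_rot: [3.141, -0.072, -0.003]
contact_force: [0.6, -1.0, -0.9]
opening: 0.0434
grasp_force: 15.0
```

>>> move_arm([
  [[-0.336, 0.717, 0], [0, 0, 0], 0.35],
  [[-0.336, 0.717, 0], [0, 0, 0], 0.35],
  [[-0.336, 0.717, 0], [0, 0, 0], 0.35],
  [[-0.336, 0.717, 0], [0, 0, 0], 0.35],
  [[-0.336, 0.717, 0], [0, 0, 0], 0.35],
])

```text
clock: 12.7
position: [0.4432, -0.1195, 0.1972]
ee_rot: [-3.14, 0.072, 0.003]
contact_force: [-0.6, -0.2, -0.9]
opening: 0.0434
grasp_force: 15.0
```

>>> move_arm([
  [[-0.14, 0.317, 0], [0, 0, 0], 0.35],
  [[0, 0, 0], [0, 0, 0], 0.35],
  [[0, 0, 0], [0, 0, 0], 0.35],
  [[0, 0, 0], [0, 0, 0], 0.35],
  [[0, 0, 0], [0, 0, 0], 0.35],
])

```text
clock: 13.12
position: [0.4409, -0.1271, 0.1976]
ee_rot: [-3.14, 0.071, 0.0]
contact_force: [0.5, -1.0, -1.5]
opening: 0.0436
grasp_force: 15.0
```

Run:
```python
from h import *
im=snap('scene','s2'); o=monitor.get_obs(); print(o['position'].round(4),o['opening'],o['grasp_force'])
cv2.imwrite('pics/crop5.png',cv2.resize(im[125:315,200:400],None,fx=3.1,fy=3.1)[:,:,::-1])
```

```text
[ 0.4409 -0.1271  0.1976] 0.043496625763119474 14.95872970941491
```

View pics/crop5.png

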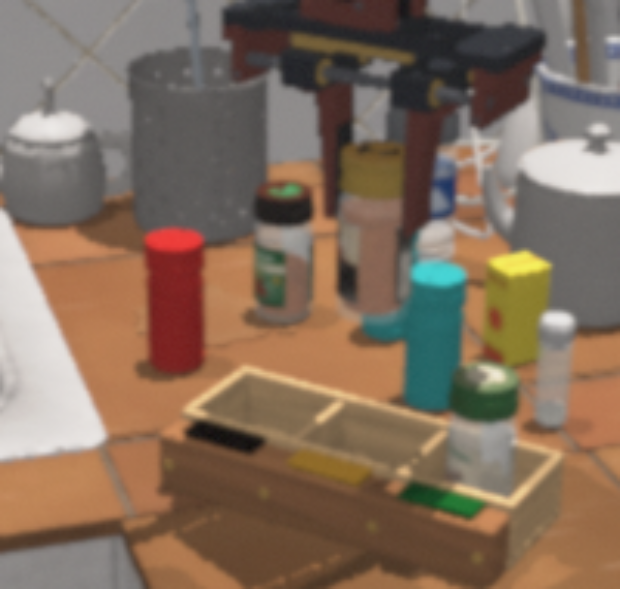

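The gold jar hangs upright over the middle bay (cap at crop (372,165)), and the green jar stands well in its bay. Lowering.

>>> move_arm([
  [[0, 0, 0.5], [0, 0, 0], 0.35],
  [[0, 0, 0.9], [0, 0, 0], 0.35],
  [[0, 0, 0.9], [0, 0, 0], 0.35],
  [[0, 0, 0.8], [0, 0, 0], 0.35],
  [[0, 0, 0.5], [0, 0, 0], 0.35],
])

```text
clock: 13.58
position: [0.4399, -0.1267, 0.0877]
ee_rot: [-3.14, 0.07, 0.003]
contact_force: [-1.1, 0.1, -1.2]
opening: 0.0438
grasp_force: 15.0
```

>>> move_arm([
  [[0, 0, 0.2], [0, 0, 0], 0.35],
  [[0, 0, 0.05], [0, 0, 0], 0.35],
  [[0, 0, 0.03], [0, 0, 0], 0.35],
  [[0, 0, 0], [0, 0, 0], 0.35],
  [[0, 0, 0], [0, 0, 0], 0.35],
])

```text
clock: 14.0
position: [0.4415, -0.1282, 0.0822]
ee_rot: [3.14, -0.072, 0.003]
contact_force: [0.7, -0.3, -1.3]
opening: 0.0437
grasp_force: 15.0
```

>>> move_arm([
  [[0, 0, 0.05], [0, 0, 0], 0.35],
  [[0, 0, 0.05], [0, 0, 0], 0.35],
  [[0, 0, 0.03], [0, 0, 0], 0.35],
  [[0, 0, 0], [0, 0, 0], 0.35],
  [[0, 0, 0], [0, 0, 0], 0.35],
])

```text
clock: 14.42
position: [0.4405, -0.1279, 0.0774]
ee_rot: [-3.141, 0.073, 0.0]
contact_force: [0.4, 0.3, -1.4]
opening: 0.0434
grasp_force: 15.0
```

>>> move_arm([
  [[0, 0, 0.03], [0, 0, 0], 0.35],
  [[0, 0, 0.02], [0, 0, 0], 0.35],
  [[0, 0, 0], [0, 0, 0], 0.35],
  [[0, 0, 0], [0, 0, 0], 0.35],
  [[0, 0, 0], [0, 0, 0], 0.35],
])

```text
clock: 14.83
position: [0.4406, -0.128, 0.0758]
ee_rot: [-3.141, 0.073, 0.0]
contact_force: [0.1, -0.7, -0.9]
opening: 0.0437
grasp_force: 15.0
```

>>> move_arm([
  [[0, 0, 0.03], [0, 0, 0], 0.35],
  [[0, 0, 0.02], [0, 0, 0], 0.35],
  [[0, 0, 0], [0, 0, 0], 0.35],
  [[0, 0, 0], [0, 0, 0], 0.35],
  [[0, 0, 0], [0, 0, 0], 0.35],
])

```text
clock: 15.25
position: [0.4407, -0.1276, 0.0752]
ee_rot: [-3.14, 0.073, -0.001]
contact_force: [-1.1, 4.3, 11.9]
opening: 0.0435
grasp_force: 15.0
```

>>> move_arm([
  [[0, 0, -0.02], [0, 0, 0], 0.35],
  [[0, 0, 0], [0, 0, 0], 0.55],
  [[0, 0, 0], [0, 0, 0], 0.64],
  [[0, 0, 0], [0, 0, 0], 0.64],
  [[0, 0, 0], [0, 0, 0], 0.64],
])

```text
clock: 15.67
position: [0.4406, -0.128, 0.0748]
ee_rot: [-3.141, 0.073, 0.0]
contact_force: [-0.4, -0.9, 0.5]
opening: 0.0563
grasp_force: 0.0
```

>>> move_arm([
  [[0, 0, -0.3], [0, 0, 0], 0.64],
  [[0, 0, -1], [0, 0, 0], 0.64],
  [[0, 0, -1], [0, 0, 0], 0.64],
  [[0, 0, -1], [0, 0, 0], 0.64],
  [[0, 0, -0.85], [0, 0, 0], 0.64],
])

```text
clock: 16.08
position: [0.4407, -0.128, 0.2019]
ee_rot: [3.14, -0.073, 0.002]
contact_force: [0.7, 0.1, -0.7]
opening: 0.0565
grasp_force: 0.0
```

>>> move_arm([
  [[0.468, -0.417, 0], [0, 0, 0], 0.74],
  [[0.7, -0.624, 0], [0, 0, 0], 0.74],
  [[0.7, -0.624, 0], [0, 0, 0], 0.74],
  [[0.7, -0.624, 0], [0, 0, 0], 0.74],
  [[0.7, -0.624, 0], [0, 0, 0], 0.74],
])

```text
clock: 16.5
position: [0.5434, -0.0443, 0.2003]
ee_rot: [3.141, -0.073, 0.001]
contact_force: [0.4, -0.5, 0.3]
opening: 0.065
grasp_force: 0.0
```

>>> move_arm([
  [[0.7, -0.624, 0], [0, 0, 0], 0.74],
  [[0.7, -0.624, 0], [0, 0, 0], 0.74],
  [[0.7, -0.624, 0], [0, 0, 0], 0.74],
  [[0.7, -0.624, 0], [0, 0, 0], 0.74],
  [[0.7, -0.624, 0], [0, 0, 0], 0.74],
])

```text
clock: 16.92
position: [0.6525, 0.0445, 0.2]
ee_rot: [-3.141, 0.072, 0.0]
contact_force: [0.5, -0.8, 0.0]
opening: 0.0649
grasp_force: 0.0
```

>>> move_arm([
  [[0.25, -0.22, 0], [0, 0, 0], 0.74],
  [[0, 0, 0], [0, 0, 0], 0.74],
  [[0, 0, 0], [0, 0, 0], 0.74],
  [[0, 0, 0], [0, 0, 0], 0.74],
  [[0, 0, 0], [0, 0, 0], 0.74],
])

```text
clock: 17.33
position: [0.6583, 0.0487, 0.1996]
ee_rot: [3.14, -0.074, -0.002]
contact_force: [-0.3, -0.1, -0.8]
opening: 0.0648
grasp_force: 0.0
```

>>> move_arm([
  [[0.05, -0.05, 0.4], [0, 0, 0], 0.74],
  [[0, 0, 0.7], [0, 0, 0], 0.74],
  [[0, 0, 0.7], [0, 0, 0], 0.74],
  [[0, 0, 0.7], [0, 0, 0], 0.74],
  [[0, 0, 0.7], [0, 0, 0], 0.74],
])

```text
clock: 17.75
position: [0.6603, 0.0505, 0.1021]
ee_rot: [-3.141, 0.074, 0.001]
contact_force: [-0.3, -0.4, -0.1]
opening: 0.0649
grasp_force: 0.0
```

>>> move_arm([
  [[0, 0, 0.6], [0, 0, 0], 0.74],
  [[0, 0, 0.4], [0, 0, 0], 0.74],
  [[0, 0, 0.2], [0, 0, 0], 0.74],
  [[0, 0, 0], [0, 0, 0], 0.74],
  [[0, 0, 0], [0, 0, 0], 0.74],
])

```text
clock: 18.17
position: [0.6613, 0.0509, 0.0677]
ee_rot: [-3.141, 0.073, -0.0]
contact_force: [-0.5, 0.6, 0.6]
opening: 0.0648
grasp_force: 0.0
```

>>> move_arm([
  [[0, 0, 0], [0, 0, 0], 0.74],
  [[0, 0, 0], [0, 0, 0], 0.4],
  [[0, 0, 0], [0, 0, 0], 0.4],
  [[0, 0, 0], [0, 0, 0], 0.4],
  [[0, 0, 0], [0, 0, 0], 0.35],
])

```text
clock: 18.58
position: [0.6616, 0.0514, 0.0681]
ee_rot: [-3.14, 0.073, -0.002]
contact_force: [-0.9, 0.6, 3.4]
opening: 0.0441
grasp_force: 14.9
```

>>> move_arm([
  [[0, 0, 0], [0, 0, 0], 0.35],
  [[0, 0, 0], [0, 0, 0], 0.35],
  [[0, 0, 0], [0, 0, 0], 0.35],
  [[0, 0, 0], [0, 0, 0], 0.35],
  [[0, 0, 0], [0, 0, 0], 0.35],
])

```text
clock: 19.0
position: [0.6617, 0.0514, 0.0681]
ee_rot: [-3.14, 0.073, -0.002]
contact_force: [0.1, 1.6, 4.9]
opening: 0.0444
grasp_force: 15.0
```

>>> move_arm([
  [[0, 0, -0.4], [0, 0, 0], 0.35],
  [[0, 0, -1], [0, 0, 0], 0.35],
  [[0, 0, -1], [0, 0, 0], 0.35],
  [[0, 0, -1], [0, 0, 0], 0.35],
  [[0, 0, -1], [0, 0, 0], 0.35],
])

```text
clock: 19.42
position: [0.6603, 0.0508, 0.2007]
ee_rot: [3.14, -0.073, -0.003]
contact_force: [0.6, -0.6, -2.1]
opening: 0.0445
grasp_force: 14.9
```

>>> move_arm([
  [[-0.34, 0.18, 0], [0, 0, 0], 0.35],
  [[-0.7, 0.375, 0], [0, 0, 0], 0.35],
  [[-0.7, 0.375, 0], [0, 0, 0], 0.35],
  [[-0.7, 0.375, 0], [0, 0, 0], 0.35],
  [[-0.7, 0.375, 0], [0, 0, 0], 0.35],
])

```text
clock: 19.83
position: [0.563, 0.0045, 0.1995]
ee_rot: [3.14, -0.072, -0.002]
contact_force: [0.2, -0.4, -1.6]
opening: 0.0442
grasp_force: 14.9
```

>>> move_arm([
  [[-0.7, 0.375, 0], [0, 0, 0], 0.35],
  [[-0.7, 0.375, 0], [0, 0, 0], 0.35],
  [[-0.7, 0.375, 0], [0, 0, 0], 0.35],
  [[-0.7, 0.375, 0], [0, 0, 0], 0.35],
  [[-0.7, 0.375, 0], [0, 0, 0], 0.35],
])

```text
clock: 20.25
position: [0.4555, -0.0467, 0.1996]
ee_rot: [3.14, -0.072, -0.001]
contact_force: [-0.4, 0.4, -0.5]
opening: 0.0439
grasp_force: 14.9
```

>>> move_arm([
  [[-0.4, 0.2, 0], [0, 0, 0], 0.35],
  [[0, 0, 0], [0, 0, 0], 0.35],
  [[0, 0, 0], [0, 0, 0], 0.35],
  [[0, 0, 0], [0, 0, 0], 0.35],
  [[0, 0, 0], [0, 0, 0], 0.35],
])

```text
clock: 20.67
position: [0.4464, -0.0515, 0.1997]
ee_rot: [3.141, -0.072, 0.002]
contact_force: [-0.5, -0.8, -2.2]
opening: 0.0441
grasp_force: 14.9
```

Run:
```python
from h import *
im=snap('scene','s3'); o=monitor.get_obs(); print(o['position'].round(4),o['opening'],o['grasp_force'])
cv2.imwrite('pics/crop6.png',cv2.resize(im[125:315,200:400],None,fx=3.1,fy=3.1)[:,:,::-1])
```

```text
[ 0.4462 -0.0515  0.1996] 0.04384472924139746 14.93934907775838
```

View pics/crop6.png

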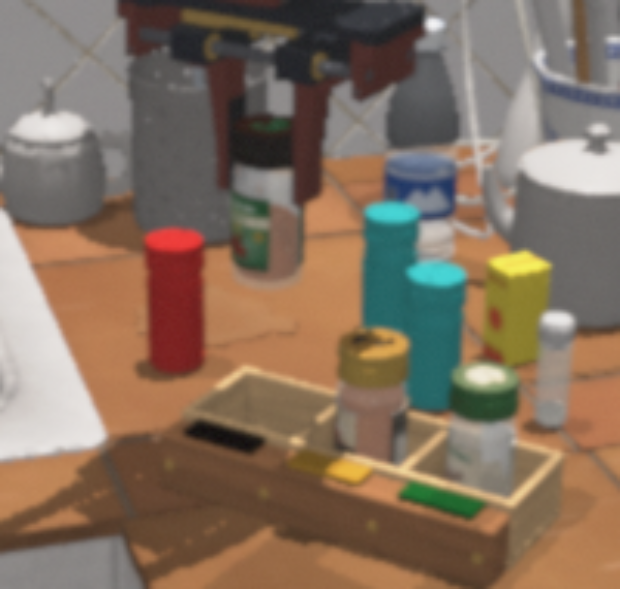

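Gold and green stand upright in their bays, and the dark jar (cap at crop (264,145)) hangs upright over the last bay. Lowering.

>>> move_arm([
  [[-0.03, 0, 0.5], [0, 0, 0], 0.35],
  [[0, 0, 0.9], [0, 0, 0], 0.35],
  [[0, 0, 0.9], [0, 0, 0], 0.35],
  [[0, 0, 0.9], [0, 0, 0], 0.35],
  [[0, 0, 0.5], [0, 0, 0], 0.35],
])

```text
clock: 21.13
position: [0.4436, -0.051, 0.0861]
ee_rot: [-3.14, 0.071, 0.004]
contact_force: [-0.8, 0.1, -2.1]
opening: 0.044
grasp_force: 14.9
```

>>> move_arm([
  [[0, 0, 0.2], [0, 0, 0], 0.35],
  [[0, 0, 0.06], [0, 0, 0], 0.35],
  [[0, 0, 0.04], [0, 0, 0], 0.35],
  [[0, 0, 0], [0, 0, 0], 0.35],
  [[0, 0, 0], [0, 0, 0], 0.35],
])

```text
clock: 21.55
position: [0.4451, -0.0518, 0.0804]
ee_rot: [3.14, -0.072, 0.003]
contact_force: [0.5, 0.2, -2.4]
opening: 0.0439
grasp_force: 14.9
```

>>> move_arm([
  [[0, 0, 0.05], [0, 0, 0], 0.35],
  [[0, 0, 0.03], [0, 0, 0], 0.35],
  [[0, 0, 0], [0, 0, 0], 0.35],
  [[0, 0, 0], [0, 0, 0], 0.35],
  [[0, 0, 0], [0, 0, 0], 0.35],
])

```text
clock: 21.97
position: [0.4441, -0.0516, 0.0772]
ee_rot: [-3.141, 0.073, -0.0]
contact_force: [1.0, 1.2, -0.9]
opening: 0.0441
grasp_force: 14.9
```

>>> move_arm([
  [[0, 0, 0.04], [0, 0, 0], 0.35],
  [[0, 0, 0.03], [0, 0, 0], 0.35],
  [[0, 0, 0], [0, 0, 0], 0.35],
  [[0, 0, 0], [0, 0, 0], 0.35],
  [[0, 0, 0], [0, 0, 0], 0.35],
])

```text
clock: 22.38
position: [0.444, -0.0516, 0.0749]
ee_rot: [-3.141, 0.073, 0.0]
contact_force: [-0.1, 0.1, -1.6]
opening: 0.0441
grasp_force: 14.9
```

>>> move_arm([
  [[0, 0, 0.02], [0, 0, 0], 0.35],
  [[0, 0, 0.01], [0, 0, 0], 0.35],
  [[0, 0, 0], [0, 0, 0], 0.35],
  [[0, 0, 0], [0, 0, 0], 0.35],
  [[0, 0, 0], [0, 0, 0], 0.35],
])

```text
clock: 22.8
position: [0.4441, -0.0516, 0.0741]
ee_rot: [-3.141, 0.073, -0.0]
contact_force: [0.3, -0.7, -1.9]
opening: 0.044
grasp_force: 14.9
```

>>> move_arm([
  [[0, 0, 0.02], [0, 0, 0], 0.35],
  [[0, 0, 0.02], [0, 0, 0], 0.35],
  [[0, 0, 0], [0, 0, 0], 0.35],
  [[0, 0, 0], [0, 0, 0], 0.35],
  [[0, 0, 0], [0, 0, 0], 0.35],
])

```text
clock: 23.22
position: [0.4444, -0.0511, 0.0736]
ee_rot: [-3.14, 0.073, -0.001]
contact_force: [-0.7, 3.4, 11.0]
opening: 0.0439
grasp_force: 15.0
```

Contact with the floor. I'll release and retreat upward, then aside so the camera can see.

>>> move_arm([
  [[0, 0, -0.02], [0, 0, 0], 0.35],
  [[0, 0, 0], [0, 0, 0], 0.55],
  [[0, 0, 0], [0, 0, 0], 0.64],
  [[0, 0, 0], [0, 0, 0], 0.64],
  [[0, 0, 0], [0, 0, 0], 0.64],
])

```text
clock: 23.63
position: [0.444, -0.0517, 0.0734]
ee_rot: [-3.141, 0.073, 0.0]
contact_force: [0.1, 0.1, 0.2]
opening: 0.0563
grasp_force: 0.0
```

>>> move_arm([
  [[0, 0, -0.3], [0, 0, 0], 0.64],
  [[0, 0, -1], [0, 0, 0], 0.64],
  [[0, 0, -1], [0, 0, 0], 0.64],
  [[0, 0, -1], [0, 0, 0], 0.64],
  [[0, 0, -1], [0, 0, 0], 0.64],
])

```text
clock: 24.05
position: [0.4436, -0.0515, 0.2044]
ee_rot: [-3.141, 0.073, 0.0]
contact_force: [0.6, 0.6, 0.3]
opening: 0.0567
grasp_force: 0.0
```

>>> move_arm([
  [[0.5, -0.5, 0], [0, 0, 0], 0.64],
  [[0.6, -0.7, 0], [0, 0, 0], 0.64],
  [[0.6, -0.7, 0], [0, 0, 0], 0.64],
  [[0.6, -0.7, 0], [0, 0, 0], 0.64],
  [[0.3, -0.3, 0], [0, 0, 0], 0.64],
])

```text
clock: 24.47
position: [0.528, 0.0336, 0.2034]
ee_rot: [-3.14, 0.071, -0.003]
contact_force: [0.0, -0.1, 0.3]
opening: 0.0566
grasp_force: 0.0
```

>>> move_arm([
  [[0, 0, 0], [0, 0, 0], 0.64],
  [[0, 0, 0], [0, 0, 0], 0.64],
  [[0, 0, 0], [0, 0, 0], 0.64],
  [[0, 0, 0], [0, 0, 0], 0.64],
  [[0, 0, 0], [0, 0, 0], 0.64],
])

```text
clock: 24.88
position: [0.5251, 0.0309, 0.2025]
ee_rot: [3.141, -0.074, -0.001]
contact_force: [-0.2, 0.5, 0.6]
opening: 0.0563
grasp_force: 0.0
```

Run:
```python
from h import *
a=snap('scene','s4')[125:315,200:400]; b=snap('top','t4')[145:345,150:440]
a=cv2.resize(a,(395,375)); b=cv2.resize(b,(405,375))
cv2.imwrite('pics/crop7.png',np.hstack([a,b])[:,:,::-1])
```

```text
(no output)
```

View pics/crop7.png

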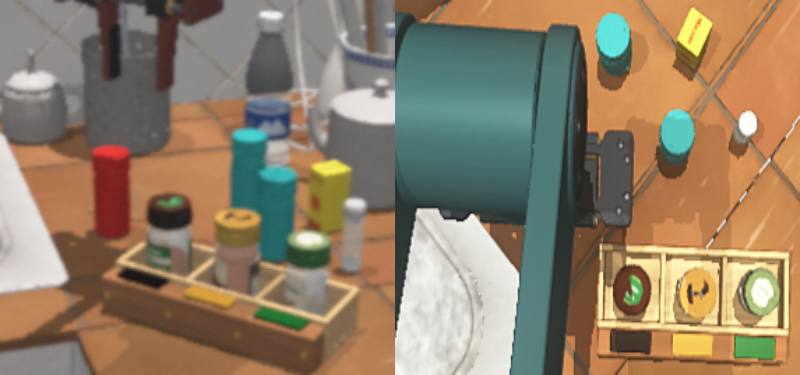

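All three jars stand upright in their matching bays: dark at (632,290), gold (697,292) and green (760,290) in the right half. The look-alikes are unmoved and the gripper is clear.

```bash
python3 -c "
from cell import bot; print(bot.finish_job())"
```

```text
the job is handed in; nothing more can be done
None
```

The green, gold and dark jars each stand upright in the bay with the matching tag, the look-alikes were left where they stood, and the job was handed in at about 25 s.

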